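# Set a frame rail to the scribed line and clamp it

### The job

On the framing board, slide the long walnut frame rail sideways and press it lightly but definitely against the fence so that it beds along its whole length; then push it by its end along the fence, keeping it bedded, until its leading end stands exactly over the scribed line (there is no stop), and press the hold-down lever down until its rubber pad bears on the rail and holds it there. Slide the rail without lifting it off the board, handle everything gently (the soft wood bruises at about 20 N), and leave the other things on the table where they are.

Things in the scene. Friction and masses are not known exactly. Their poses are not given: they have to be found in the camera images.
- bed: Fixed plywood framing board, 260 x 480 x 18 mm, standing on the table. Origin: centre of its underside; its top is 18 mm above. Its x axis points across the board towards the fence, away from the robot; y runs along the fence in the direction in which the rail is to be advanced; z up. A wooden batten 50 mm wide and 30 mm high runs along its far edge (x = 130 to 180 mm) and carries the clamp.
- fence: Straight wooden fence fixed on the board: 460 mm long along the board's y, 20 mm thick, only 14 mm high (lower than the rail). Origin at mid-length at the foot of its face that the rail bears on; the face looks to the board's -x. Axes parallel to the board's. It does not yield: the force on the rail rises within a fraction of a millimetre, so come up to it slowly and by feel.
- mark (a point): Point on the board's top, on the scribed line, 15 mm in front of the fence face: where the middle of the rail's leading end face must come. Axes parallel to the board's. The line is a thin dark straight line, 1.6 mm wide, at right angles to the fence (along x), from the fence to 65 mm short of the board's near edge; its centre counts. It is the only line on the board.
- rail: The long walnut frame rail, loose on the board: 180 mm long along its own y, 30 mm wide (x), 28 mm high, about 0.16 kg, square ends. Origin: centre of its underside. Its side at -x (towards the robot) is a plain upright face; its +x side, which goes to the fence, is plain up to 16 mm and steps back 8 mm above that. It starts 30 to 60 mm away from the fence, a little askew, its leading end 70 to 130 mm short of the line.
- rail_mid (a point): Centre of the rail, half-way up (14 mm above its underside).
- rail_lead (a point): Middle of the foot of the rail's leading (+y) end face: 90 mm from the rail's centre, on the underside.
- rail_tail (a point): Middle of the foot of the rail's other (-y) end face, where it is pushed: 90 mm from the centre, on the underside.
- lever (a joint): Angle of the hold-down lever in rad: 0 = level, grows as it is raised (starts raised about 0.45 to 0.65). Its hinge axis is parallel to the board's y, 80 mm behind the fence face, 62 mm above the table. The hinge is stiff (about 3 N at the handle) and stays where it is left. Pushing the handle straight down lowers it; with the rail on the line the pad meets the rail at about 0.04 and presses about 5 N at 0; the lever can go to -0.15, which would press too hard.
- lever_press (a point): Middle of the top face of the lever's wooden handle, 165 mm from the hinge: the place to press down. The lever reaches from the hinge over the fence towards the robot (-x of the board); the handle is 85 mm long and 22 mm wide, its end 43 mm beyond this point. With the lever level this point is 69 mm above the table. This point turns with the lever: its x axis points along the lever towards the hinge.
- pad: Round black rubber pad, 20 mm across, sprung (about 1.2 N per mm, 12 mm of travel) under the lever, 99 mm from the hinge. Origin: centre of its underside. It stands 50 mm before the line along the board's y and comes down on the rail's top, near its middle line.
Mind the look-alikes: they are no part of the job. What is shaped like the rail but pink is not meant.

How it is judged:
On the way, in this order (a step that is already met when the one before it is completed fails the run):
1. the rail is pressed against the fence (more than 2 N for 0.2 s) and lies along it (x of rail_lead in the frame of mark above -0.0025 m and angle between the y axis of rail and the y axis of bed, either way round below 0.02 rad and contact force between rail and fence above 2 N), for 0.2 s.
2. the rail's leading end stands on the line (within 2 mm), the rail still along the fence (x of rail_lead in the frame of mark above -0.0025 m and angle between the y axis of rail and the y axis of bed, either way round below 0.02 rad and y of rail_lead in the frame of mark between -0.002 and 0.002 m), for 0.3 s.
3. the pad bears on the rail with more than 2 N (y of rail_lead in the frame of mark between -0.002 and 0.002 m and contact force between pad and rail above 2 N), for 0.3 s.
At the end, for the whole second after the job is handed in: The rail lies flat on the board and along the fence (leading end less than 2.5 mm from its seated place across the board, within 0.02 rad), its leading end within 2 mm of the scribed line's centre, at rest, and the lever's pad bears on it with more than 1.5 N (all of step 2 and contact force between pad and rail above 1.5 N and linear speed of rail below 0.005 m/s and z of rail in the frame of bed below 0.021 m and angle between rail's own z axis and vertical below 0.03 rad); the robot touches nothing.
It fails at once if the robot pushes on the rail with more than 20 N (contact force between any of the arm, the fingers and rail above 20 N).
It fails at once if the rail is pressed against the fence with more than 20 N (contact force between rail and fence above 20 N).
It fails at once if the pad presses on the rail with more than 20 N (contact force between pad and rail above 20 N).
It fails at once if the rail is lifted off the board (more than 8 mm) (z of rail in the frame of bed above 0.026 m).
It fails at once if another thing on the table is moved by more than 20 mm (distance of any of offcut, bobbin1, bobbin2, hammer, pin_jar, spool, platter from where it was at the start of the episode above 0.02 m).
It also fails if it takes over 72 s, if anything falls off the work surface, if the arm or the gripper's body presses on something with over 40 N, if the wrist force passes 120 N, or if a joint passes its speed limit or range.

### The arm

A 7-joint arm with a two-finger parallel gripper is mounted at the origin on the work surface. World frame = base frame: x ahead of the robot, y to its left, z up, the work surface at z = 0. Lengths are in m, angles in rad, forces in N, time in s.
With the tool pointing down it reaches from about 0.4 to 0.85 m from the base axis. Payload 10.4 kg.
Tool frame: the origin (TCP) lies between the finger pads; the fingertips stand env.tcp_to_tips ahead of it and the grasp point (between the pads) lies 3 mm ahead of it (env.tcp_to_tips is the distance from the TCP to the fingertips, in m); z points along the fingers, y is the line along which they close (so a half turn about z gives the same grasp; the last joint's range is limited). The gripper opens to 85 mm and grips with 20 to 120 N. Pads are 22 mm wide; open, the fingers measure 114 mm over their backs; the gripper's body (76 mm by 85 mm) begins 54 mm behind the grasp point. The pads swing forward as they close: fully open they stand 13 mm farther back than shut.
Start: joints at [1.212, 0.332, -0.065, 1.46, 0.022, 1.35, -0.088], TCP at [0.206, -0.59, 0.253] pointing down, gripper open.
Joint ranges: [-2.6, 2.6], [-0.5, 2.12], [-1.47, 1.34], [0.16, 2.42], [-1.27, 4.41], [0.06, 2.06], [-2.6, 2.6]. Speed limits (rad/s): [2.22, 2.22, 2.79, 2.79, 3.14, 3.14, 3.14].

### API

Orientations are given as a rotation vector (axis times angle).
In Python, from cell import status, vision, job, env gives the robot as it stands.
- The arm moves only by the tool play_rows, never from a script. Its arguments are lists of equal length, an entry for each row: "translation": the shift along the tool's x, y, z in mm, a list of three; "angular": the turn, a rotation vector about the tool's x, y, z in rad, a list of three; "gripper": the gripper command: -1 is shut, 1 is fully open, values between are in proportion. A call has 1 to 20 rows; each row shifts and turns the commanded pose from where the row before left it, along the tool's axes as they then stand; what a row does not reach is not made up. A row lasts 1/8 s, in which the tool goes at most 62.5 mm and 10.7 degrees, less where a joint would pass 70% of its speed; a pose out of reach is approached as far as the arm can. A call with a gripper value outside its range is refused whole. The fingers move at their own pace and stop on an object; "force" is the grip in N (left out, the last holds). Time passes only in rows, so rows that do not move let the fingers close. It gives the time, the measured TCP pose, the force, the opening and the grip force at its end, in the units of the state.
- status.state(): the state, without advancing time (a new reading comes with each control period).
- vision.grab_frame(name): name is "scene" or "side" or "wrist"; returns a dict with "color" (420x560x3 uint8, blue, green, red), "fx", "fy", "cx", "cy" (pixels), "origin" and "orientation" of the camera in the world. Camera axes: x right, y down, z forward; pixel columns grow to the right and rows downward; lengths in m; the calibration is good to about 2 mm. A picture is of the moment at which its call begins. There is no depth.
- job.hand_in(): hands the job in; it is judged then, once.
The state is a dict: "t": time; "qpos": joint angles; "qd": joint speeds; "joint_torque": joint torques, N m; "ee_pos": TCP position; "ee_rot": TCP orientation; "force": force on the tool from outside, world axes, zero at the start; "torque": the same for the moment, N m; "opening": opening from 0.0 (shut) to 1.0 (fully open); "finger_force": force on a finger pad.
Only numpy, scipy, OpenCV 4.12 (cv2) and the standard library are available. Lean on these libraries where they do the work, as an engineer would, in place of code of your own. Each camera call takes 0.05 s, during which the arm holds its last target. There are 200 camera calls.

## Working session

There is one attempt and no reset: what is moved stays moved. The work goes in short steps, Python scripts to look and compute and a tool call to move; the robot and the scene stay as the last step left them, time stands still between calls to the robot, and variables do not carry over. Pictures are saved under pics/ and viewed, at most 10 in all, crops included, and the job is handed in when it is done.

Besides the shell and the picture viewer there is one more tool, called as a command line: name --argument value ..., lists and objects as JSON in quotes. play_rows: Moves the arm, as the interface text tells. Its arguments: {"type":"object","properties":{"translation":{"type":"array"},"angular":{"type":"array"},"gripper":{"type":"array"},"force":{"type":"number"}},"required":["translation","angular","gripper"]}

```bash
mkdir -p pics; python3 - <<'E'
from cell import status, vision, env
import cv2,numpy as np
s=status.state(); print({k:np.round(v,3) for k,v in s.items()}, env.tcp_to_tips)
for n in ("scene","side"):
    f=vision.grab_frame(n); cv2.imwrite(f"pics/{n}0.png",f["color"])
    np.savez(f"{n}.npz",**f)
    print(n,f["fx"],f["cx"],f["cy"],f["origin"],f["orientation"])
E
```

```text
{'t': np.float64(0.0), 'qpos': array([ 1.212,  0.333, -0.065,  1.461,  0.022,  1.35 , -0.089]), 'qd': array([ 0.   , -0.002,  0.002,  0.   , -0.001,  0.   , -0.001]), 'joint_torque': array([ 0.0000e+00, -6.2544e+01,  4.9000e-02, -3.9160e+01,  1.6000e-02,
        1.0000e-02,  0.0000e+00]), 'ee_pos': array([ 0.206, -0.59 ,  0.252]), 'ee_rot': array([-3.096e+00, -5.250e-01,  1.000e-03]), 'force': array([-0.276,  1.159, -0.433]), 'torque': array([0.013, 0.026, 0.031]), 'finger_force': np.float64(0.0), 'opening': np.float64(1.004)} 0.022
scene 405.1080045217304 291.542000796949 212.4549239860841 [ 1.09203989 -0.19504408  0.78889727] [-2.04385565 -1.35814561  0.51662264]
side 498.0736112507463 274.56032910525306 212.7390072677482 [-0.06095518  0.65159073  0.71019383] [-0.94438223  2.3871259  -1.17878649]
```

View pics/scene0.png

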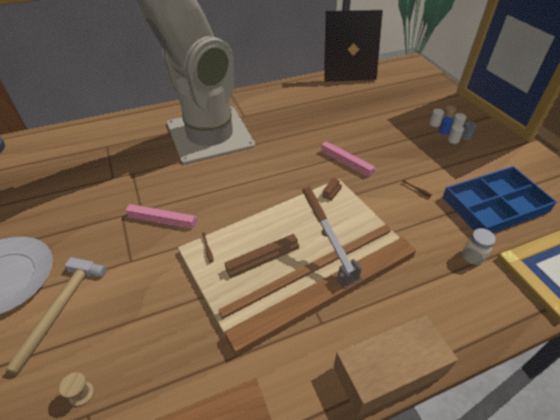

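View pics/side0.png

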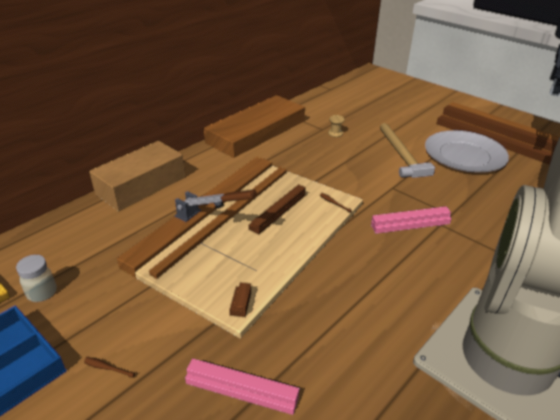

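The scene view shows the walnut rail at about (262,254), with the lever handle at (315,205) and the hinge at (347,272). The side view shows the scribed line at about (205,243)-(255,270). I'll enlarge both crops.

```bash
cat > h.py <<'E'
import numpy as np, cv2
from scipy.spatial.transform import Rotation as R
def load(n): return dict(np.load(f"{n}.npz"))
def ray(f,u,v):
    d=R.from_rotvec(f["orientation"]).as_matrix()@np.array([(u-f["cx"])/f["fx"],(v-f["cy"])/f["fy"],1]); return d
def onz(f,u,v,z):
    d=ray(f,u,v); o=f["origin"]; return o+d*(z-o[2])/d[2]
def pix(f,p):
    c=R.from_rotvec(f["orientation"]).as_matrix().T@(np.asarray(p)-f["origin"]); return np.array([f["fx"]*c[0]/c[2]+f["cx"],f["fy"]*c[1]/c[2]+f["cy"]])
E
python3 - <<'E'
from h import *
for n,(x,y) in (("scene",(170,165)),("side",(112,150))):
    c=load(n)["color"][y:y+196,x:x+262]
    cv2.imwrite(f"pics/{n}c.png",cv2.resize(c,None,fx=3,fy=3,interpolation=cv2.INTER_CUBIC))
E
```

```text
(no output)
```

View pics/scenec.png

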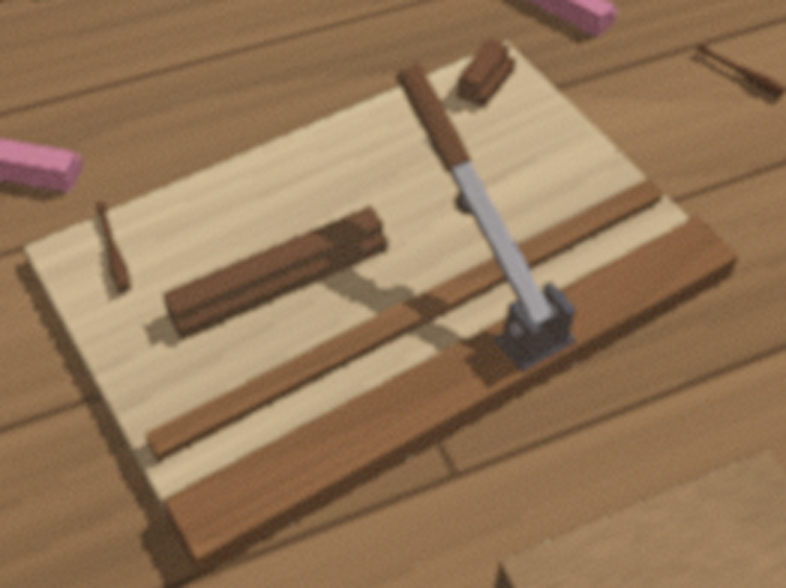

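View pics/sidec.png

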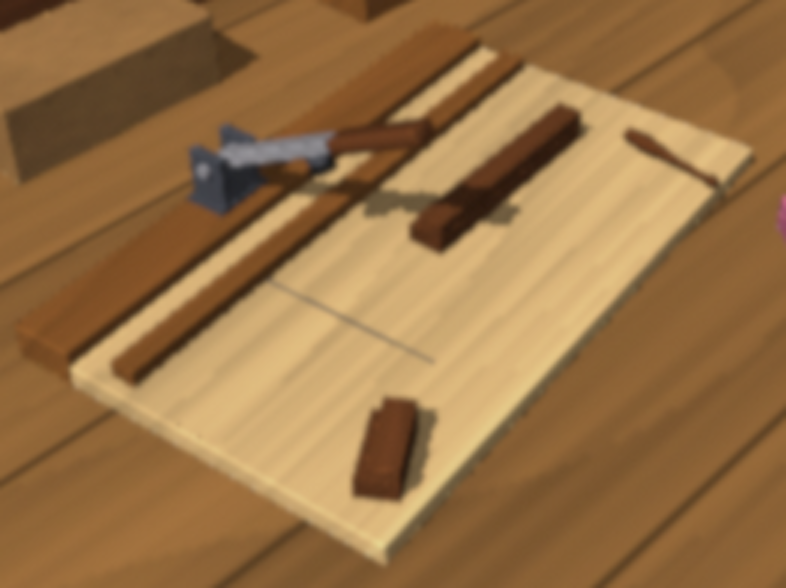

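```bash
cat > fit.py <<'E'
from h import *
from scipy.optimize import least_squares
F={n:load(n) for n in("scene","side")}; off={"scene":(170,165),"side":(112,150)}
def full(n,u,v): return np.array([off[n][0]+(u+.5)/3-.5,off[n][1]+(v+.5)/3-.5])
B=[("scene",(26,248),(-130,-240)),("scene",(512,42),(-130,240)),("scene",(163,500),(130,-240)),("scene",(690,218),(130,240)),
("side",(385,547),(-130,240)),("side",(752,152),(-130,-240)),("side",(75,372),(130,240)),("side",(482,47),(130,-240))]
def T(q,p):
    c,s=np.cos(q[2]),np.sin(q[2]); return np.array([q[0]+c*p[0]-s*p[1],q[1]+s*p[0]+c*p[1],p[2]])
def res(q): return np.concatenate([pix(F[n],T(q,(p[0]/1e3,p[1]/1e3,.018)))-full(n,*uv) for n,uv,p in B])
E
python3 - <<'E'
from fit import *
r=least_squares(res,[.6,0,0]); q=r.x; print(q, np.round(r.fun.reshape(-1,2),1).tolist()); np.save("bed.npy",q)
def inv(p): 
    c,s=np.cos(q[2]),np.sin(q[2]); d=p[:2]-q[:2]; return np.round(1e3*np.array([c*d[0]+s*d[1],-s*d[0]+c*d[1]]),1)
L=[("fence topL","scene",(150,437),.032),("fence topR","scene",(652,183),.032),("fence side footL","side",(133,382),.018),("fence side footR","side",(522,67),.018),
("line f","side",(268,280),.018),("line n","side",(433,362),.018),
("rail trail top -x","scene",(167,292),.046),("rail lead top -x","scene",(375,208),.046),("trail bot +x?","scene",(182,334),.018),("lead bot +x","scene",(384,248),.018),
("side lead bot -x","side",(440,250),.018),("side trail bot -x","side",(578,130),.018),("side lead bot +x","side",(412,236),.018),("side lead top -x","side",(447,222),.046),
("handle end","scene",(410,70),.15),("handle end side","side",(430,130),.15)]
for n,c,uv,z in L:
    p=onz(F[c],*full(c,*uv),z); print(n,np.round(p,4),inv(p))
E
```

```text
[0.52220998 0.06249618 0.15288765] [[-0.5, -1.4], [-1.9, -1.2], [0.8, 0.3], [1.2, 0.4], [0.4, 0.5], [1.0, -1.5], [-1.9, -1.3], [0.4, -0.2]]
fence topL [ 0.6445 -0.1517  0.032 ] [  88.3 -230.3]
fence topR [0.5763 0.3    0.032 ] [ 89.7 226.5]
fence side footL [0.5735 0.2988 0.018 ] [ 86.7 225.7]
fence side footR [ 0.641  -0.1538  0.018 ] [  84.5 -231.9]
line f [0.587  0.1732 0.018 ] [80.9 99.6]
line n [0.4454 0.152  0.018 ] [-62.3 100.2]
rail trail top -x [ 0.5404 -0.1065  0.046 ] [  -7.8 -169.8]
rail lead top -x [0.5242 0.0705 0.046 ] [3.2 7.7]
trail bot +x? [ 0.5614 -0.104   0.018 ] [  13.4 -170.6]
lead bot +x [0.5442 0.0705 0.018 ] [22.9  4.6]
side lead bot -x [0.5224 0.0667 0.018 ] [0.8 4.2]
side trail bot -x [ 0.5469 -0.1161  0.018 ] [  -2.8 -180.2]
side lead bot +x [0.5483 0.0695 0.018 ] [26.8  2.9]
side lead top -x [0.5168 0.065  0.046 ] [-5.   3.3]
handle end [0.4874 0.1131 0.15  ] [-26.7  55.3]
handle end side [0.5003 0.0965 0.15  ] [-16.5  36.9]
```

Board pose fits within about 2 px: fence face at bed x≈86, line at y≈100 (both mm). The rail's lead end is at y≈4 with its near face at x≈0, which agrees with the figures given. I'll move above its near side with the gripper shut and the tool aligned to the board.

play_rows --translation '[[0,0,0],[0,0,0],[25,-34,5],[25,-34,5],[25,-34,5],[25,-34,5],[25,-34,5],[25,-34,5],[25,-34,5],[25,-34,5],[25,-34,5],[25,-34,5],[25,-34,5],[25,-34,5],[25,-34,5],[25,-34,5],[17,-34,5],[0,0,0]]' --angular '[[0,0,0.0915],[0,0,0.0915],[0,0,0],[0,0,0],[0,0,0],[0,0,0],[0,0,0],[0,0,0],[0,0,0],[0,0,0],[0,0,0],[0,0,0],[0,0,0],[0,0,0],[0,0,0],[0,0,0],[0,0,0],[0,0,0]]' --gripper '[-1,-1,-1,-1,-1,-1,-1,-1,-1,-1,-1,-1,-1,-1,-1,-1,-1,-1]'

```text
t: 2.35
ee_pos: [0.4912, -0.027, 0.1778]
ee_rot: [-3.13, -0.248, 0.001]
force: [-0.7, -0.4, -0.1]
opening: 0.001
finger_force: 0.0
```

```bash
cat > st.py <<'E'
from h import *
from cell import status
q=np.load("bed.npy")
def bed(p):
    c,s=np.cos(q[2]),np.sin(q[2]); d=np.asarray(p)[:2]-q[:2]; return np.round(1e3*np.array([c*d[0]+s*d[1],-s*d[0]+c*d[1],p[2]]),1)
def world(p): 
    c,s=np.cos(q[2]),np.sin(q[2]); return np.array([q[0]+c*p[0]/1e3-s*p[1]/1e3,q[1]+s*p[0]/1e3+c*p[1]/1e3,p[2]/1e3])
def show():
    s=status.state(); x=R.from_rotvec(s["ee_rot"]).as_matrix()
    f=R.from_euler("z",-q[2]).apply(s["force"])
    print("t",round(s["t"],2),"bed TCP",bed(s["ee_pos"]),"yaw",round(np.arctan2(x[1,0],x[0,0])-q[2],4),"tilt",np.round(x[:2,2],4),"F(bed)",np.round(f,2),"open",round(s["opening"],3))
E
python3 - <<'E'
from st import *; show()
from cell import vision
f=vision.grab_frame("wrist"); np.savez("wrist.npz",**f); print(f["fx"],f["origin"],f["orientation"])
cv2.imwrite("pics/w1.png",f["color"])
E
```

```text
t 2.35 bed TCP [-44.3 -83.8 177.8] yaw 0.0049 tilt [-0.0007  0.0013] F(bed) [-0.72 -0.26 -0.11] open 0.001
368.6878353389341 [ 0.5667358  -0.01482816  0.29845415] [ 2.20460383 -1.88095131 -0.28893831]
```

View pics/w1.png

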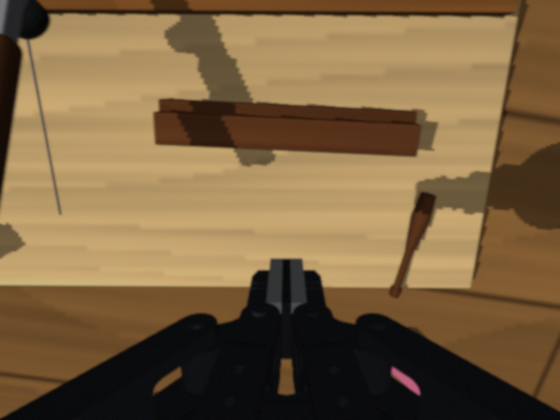

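The wrist view shows the rail's top spanning (154,143)–(417,156) on its near edge, with its lead end at left. The line runs (28,40)–(60,213), the fence foot is at row ~14, and the bobbin is at (425,200) on the right.

```bash
python3 - <<'E'
from st import *
f=load("wrist"); print(bed(f["origin"]))
for n,uv,z in [("lead top -x",(154,143),.046),("tail top -x",(416,156),.046),("lead stepedge",(156,112),.046),("tail stepedge",(418,124),.046),("lead ledge +x",(161,99),.034),("tail ledge +x",(416,111),.034),
 ("line near",(60,213),.018),("line mid",(30,50),.018),("fence L",(60,11),.018),("fence R",(510,14),.018),("board near L",(20,286),.018),("board near R",(470,288),.018),("board R far",(518,16),.018),("bobbin",(432,195),.03)]:
    print(n,bed(onz(f,*uv,z)))
E
```

```text
[ 32.2 -83.2 298.5]
lead top -x [-1.4  6.8 46. ]
tail top -x [  -9.3 -172.4   46. ]
lead stepedge [19.1  3.4 46. ]
tail stepedge [  12.2 -171.4   46. ]
lead ledge +x [27.2  3.2 34. ]
tail ledge +x [  20.  -173.2   34. ]
line near [-61.3  97.9  18. ]
line mid [59.5 97.5 18. ]
fence L [84.3 72.  18. ]
fence R [  83.9 -235.8   18. ]
board near L [-127.3  143.8   18. ]
board near R [-127.  -240.9   18. ]
board R far [  82.7 -241.5   18. ]
bobbin [ -41.5 -193.4   30. ]
```

play_rows --translation '[[0,0,20],[0,0,20],[0,0,20],[0,0,20],[0,0,20],[0,0,12],[0,0,6],[0,0,4],[0,0,0]]' --angular '[[0,0,0],[0,0,0],[0,0,0],[0,0,0],[0,0,0],[0,0,0],[0,0,0],[0,0,0],[0,0,0]]' --gripper '[-1,-1,-1,-1,-1,-1,-1,-1,-1]'

```text
t: 3.52
ee_pos: [0.4912, -0.0303, 0.0565]
ee_rot: [3.132, 0.24, 0.0]
force: [-0.2, -0.0, 0.6]
opening: 0.001
finger_force: 0.0
```

play_rows --translation '[[0,0,4],[0,0,4],[0,0,2],[0,0,1.5],[0,0,0]]' --angular '[[0,0,0],[0,0,0],[0,0,0],[0,0,0],[0,0,0]]' --gripper '[-1,-1,-1,-1,-1]'

```text
t: 4.15
ee_pos: [0.4911, -0.0302, 0.0447]
ee_rot: [-3.132, -0.24, 0.0]
force: [-0.9, -0.9, -0.0]
opening: 0.004
finger_force: 0.0
```

```bash
python3 - <<'E'
from st import *; show()
from cell import vision
f=vision.grab_frame("side"); w=vision.grab_frame("wrist")
p=pix(f,world((-40,-84,30))).astype(int); print(p)
c=f["color"][p[1]-60:p[1]+40,p[0]-65:p[0]+65]
cv2.imwrite("pics/s2.png",cv2.resize(c,None,fx=5,fy=5,interpolation=cv2.INTER_CUBIC))
E
```

```text
t 4.15 bed TCP [-44.9 -86.8  44.7] yaw -0.0001 tilt [-0.0001  0.    ] F(bed) [-1.02 -0.8  -0.05] open 0.004
[296 214]
```

View pics/s2.png

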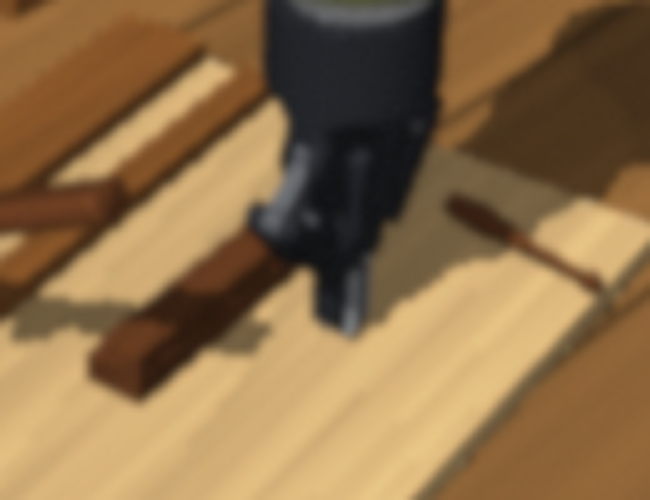

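The fingertips are just above the board, about 29 mm in front of the rail, with no contact yet. Next I slide the rail towards the fence.

play_rows --translation '[[6,0,0],[6,0,0],[6,0,0],[4,0,0],[2.5,0,0],[2.5,0,0],[2.5,0,0],[2.5,0,0],[2.5,0,0],[2.5,0,0],[4,0,0],[5,0,0],[5,0,0],[5,0,0],[5,0,0],[5,0,0],[5,0,0],[4,0,0],[2,0,0],[0,0,0]]' --angular '[[0,0,0],[0,0,0],[0,0,0],[0,0,0],[0,0,0],[0,0,0],[0,0,0],[0,0,0],[0,0,0],[0,0,0],[0,0,0],[0,0,0],[0,0,0],[0,0,0],[0,0,0],[0,0,0],[0,0,0],[0,0,0],[0,0,0],[0,0,0]]' --gripper '[-1,-1,-1,-1,-1,-1,-1,-1,-1,-1,-1,-1,-1,-1,-1,-1,-1,-1,-1,-1]'

```text
t: 6.75
ee_pos: [0.5675, -0.0184, 0.0449]
ee_rot: [3.132, 0.24, 0.001]
force: [0.1, -0.7, -0.5]
opening: 0.0
finger_force: 0.0
```

```bash
python3 - <<'E'
from st import *; show()
from cell import vision
f=vision.grab_frame("wrist"); np.savez("wrist.npz",**f); print(bed(f["origin"]))
cv2.imwrite("pics/w3.png",f["color"])
E
```

```text
t 6.75 bed TCP [ 32.4 -86.9  44.9] yaw -0.0001 tilt [0.0005 0.    ] F(bed) [-0.02 -0.72 -0.52] open 0.0
[108.8 -86.5 165.7]
```

View pics/w3.png

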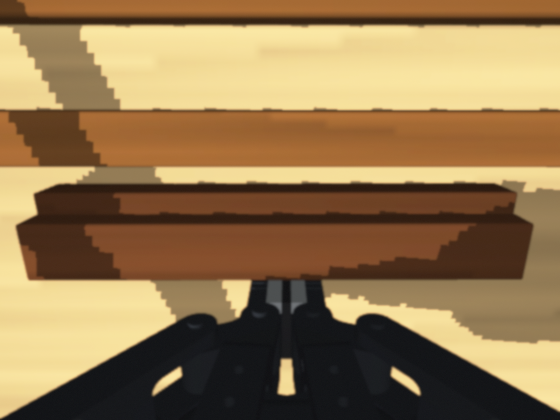

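The rail now lies parallel to the fence: its foot is at row ~184 and the fence's top near edge at row 166, so a small gap remains. Rail ends are at columns ~17-28 (lead) and ~525-532 (tail).

```bash
python3 - <<'E'
from st import *
f=load("wrist")
for n,uv,z in [("fence",(280,166),.032),("railfoot",(280,183),.018),("ledge edge",(280,190),.034),("step top",(280,222),.046),("near top",(150,279),.046),("lead top c",(17,228),.046),("tail top c",(532,226),.046),("fence foot 1",(60,166),.032),("2",(520,166),.032),("foot lead",(60,184),.018),("foot tail",(495,184),.018)]:
    print(n,bed(onz(f,*uv,z)))
E
```

```text
fence [ 83.  -84.3  32. ]
railfoot [ 73.2 -84.   18. ]
ledge edge [ 74.4 -84.3  34. ]
step top [ 66.2 -84.4  46. ]
near top [ 44.3 -37.3  46. ]
lead top c [64.   6.6 46. ]
tail top c [  64.7 -171.5   46. ]
fence foot 1 [83.  -3.6 32. ]
2 [  83.  -172.4   32. ]
foot lead [72.8  6.5 18. ]
foot tail [  72.8 -172.5   18. ]
```

play_rows --translation '[[2,0,0],[2,0,0],[1.5,0,0],[1,0,0],[0.5,0,0],[0.5,0,0],[0,0,0]]' --angular '[[0,0,0],[0,0,0],[0,0,0],[0,0,0],[0,0,0],[0,0,0],[0,0,0]]' --gripper '[-1,-1,-1,-1,-1,-1,-1]'

```text
t: 7.68
ee_pos: [0.5747, -0.0173, 0.0448]
ee_rot: [3.132, 0.24, 0.0]
force: [-2.1, -0.4, 1.3]
opening: 0.001
finger_force: 1.1
```

play_rows --translation '[[0.4,0,0],[0.4,0,0],[0,0,0]]' --angular '[[0,0,0],[0,0,0],[0,0,0]]' --gripper '[-1,-1,-1]'

```text
t: 8.05
ee_pos: [0.5755, -0.0172, 0.0448]
ee_rot: [3.132, 0.24, 0.0]
force: [-1.4, -1.0, 1.6]
opening: 0.001
finger_force: 1.0
```

play_rows --translation '[[0.4,0,0],[0.3,0,0],[0,0,0]]' --angular '[[0,0,0],[0,0,0],[0,0,0]]' --gripper '[-1,-1,-1]'

```text
t: 8.43
ee_pos: [0.5761, -0.0171, 0.0448]
ee_rot: [3.132, 0.24, 0.0]
force: [-1.7, -0.6, 1.9]
opening: 0.003
finger_force: 1.1
```

play_rows --translation '[[0.3,0,0],[0,0,0]]' --angular '[[0,0,0],[0,0,0]]' --gripper '[-1,-1]'

```text
t: 8.68
ee_pos: [0.5763, -0.017, 0.0448]
ee_rot: [3.132, 0.24, -0.0]
force: [-3.5, -0.7, 1.9]
opening: -0.001
finger_force: 1.6
```

play_rows --translation '[[0.3,0,0],[0,0,0]]' --angular '[[0,0,0],[0,0,0]]' --gripper '[-1,-1]'

```text
t: 8.93
ee_pos: [0.5764, -0.0169, 0.0448]
ee_rot: [3.132, 0.24, -0.001]
force: [-5.3, 0.7, 4.2]
opening: 0.001
finger_force: 2.5
```

play_rows --translation '[[0.3,0,0],[0,0,0],[0,0,0]]' --angular '[[0,0,0],[0,0,0],[0,0,0]]' --gripper '[-1,-1,-1]'

```text
t: 9.3
ee_pos: [0.5765, -0.0169, 0.0448]
ee_rot: [3.132, 0.24, -0.002]
force: [-7.2, -0.2, 4.7]
opening: -0.002
finger_force: 3.4
```

play_rows --translation '[[0.2,0,0],[0,0,0],[0,0,0]]' --angular '[[0,0,0],[0,0,0],[0,0,0]]' --gripper '[-1,-1,-1]'

```text
t: 9.68
ee_pos: [0.5765, -0.0169, 0.0447]
ee_rot: [3.132, 0.24, -0.002]
force: [-8.3, -0.3, 6.2]
opening: -0.0
finger_force: 3.9
```

```bash
python3 - <<'E'
from st import *; show()
from cell import vision
f=vision.grab_frame("wrist"); np.savez("wrist.npz",**f); print(bed(f["origin"]))
cv2.imwrite("pics/w4.png",f["color"])
E
```

```text
t 9.68 bed TCP [ 41.5 -86.8  44.7] yaw -0.0001 tilt [-0.0015 -0.0003] F(bed) [-8.27  0.99  6.21] open -0.0
[118.2 -86.4 165.4]
```

View pics/w4.png

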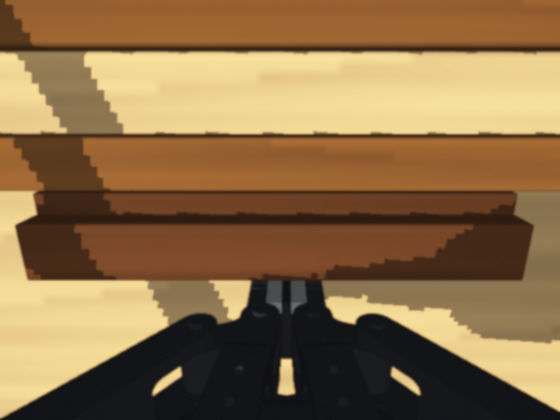

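The rail is bedded along its full length: the seam at row 191 is straight and the force is about 8 N. I'll back off, lift, and go round to the tail end.

play_rows --translation '[[-2,0,0],[-5,0,0],[-8,0,0],[-8,0,0],[-7,0,-5],[0,10,-20],[0,15,-25],[0,20,-10],[0,20,0],[0,20,0],[0,20,0],[9,14,0],[15,0,0],[15,0,0],[14,0,0],[0,0,0]]' --angular '[[0,0,0],[0,0,0],[0,0,0],[0,0,0],[0,0,0],[0,0,0],[0,0,0],[0,0,0],[0,0,0],[0,0,0],[0,0,0],[0,0,0],[0,0,0],[0,0,0],[0,0,0],[0,0,0]]' --gripper '[-1,-1,-1,-1,-1,-1,-1,-1,-1,-1,-1,-1,-1,-1,-1,-1]'

```text
t: 11.72
ee_pos: [0.6189, -0.1304, 0.1045]
ee_rot: [-3.132, -0.241, -0.0]
force: [-0.4, -0.2, 0.5]
opening: -0.001
finger_force: 0.0
```

```bash
python3 - <<'E'
from st import *; show()
from cell import vision
f=vision.grab_frame("wrist"); np.savez("wrist.npz",**f); g=vision.grab_frame("side"); np.savez("side1.npz",**g)
a=cv2.resize(f["color"],(400,300)); c=g["color"][150:300,160:360]; b=cv2.resize(c,(800,600))
cv2.imwrite("pics/m5.png",b); cv2.imwrite("pics/w5.png",f["color"])
E
```

```text
t 11.72 bed TCP [  66.2 -205.4  104.5] yaw 0.0009 tilt [0.0001 0.0007] F(bed) [-0.47 -0.1   0.47] open -0.001
```

View pics/m5.png

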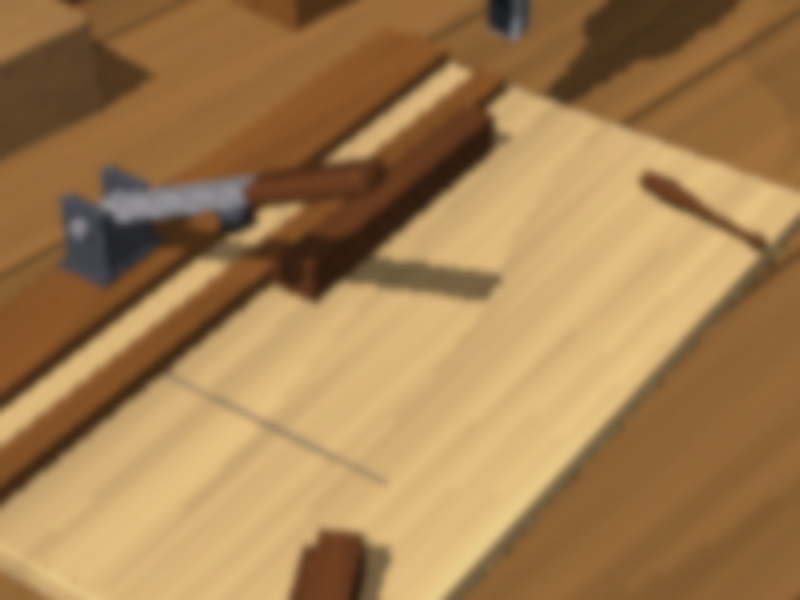

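The side view shows the rail bedded, with its lead foot corner at (316,299) in the crop. The line runs (167,374)–(385,482), and the hand is behind the tail, clear of everything.

```bash
python3 - <<'E'
from st import *
f=load("side1"); F=lambda u,v:(160+(u+.5)/4-.5,150+(v+.5)/4-.5)
for n,uv in [("lead -x foot",(316,300)),("lead +x foot",(275,285)),("line a",(167,374)),("line b",(385,482))]: print(n,bed(onz(f,*F(*uv),.018)))
# subpixel line: dark minimum along bed y at several x
for cam in("side1",):
    g=cv2.cvtColor(load(cam)["color"],cv2.COLOR_BGR2GRAY).astype(np.float32)
    for x in (0,20,40,55,65,75):
        ys=np.arange(80,120,.25); P=np.array([pix(f,world((x,y,18))) for y in ys],np.float32)
        v=cv2.remap(g,P[:,:1],P[:,1:],cv2.INTER_LINEAR).ravel(); w=np.clip(np.median(v)-v-8,0,None); w[abs(ys-ys[v.argmin()])>4]=0
        print(x,round(ys[v.argmin()],2),round((w*ys).sum()/w.sum(),2))
    for x in (56,60,64,68):
        ys=np.arange(-15,30,1.); P=np.array([pix(f,world((x,y,18))) for y in ys],np.float32)
        print(x,cv2.remap(g,P[:,:1],P[:,1:],cv2.INTER_LINEAR).ravel().astype(int).tolist())
E
```

```text
lead -x foot [53.3  5.6 18. ]
lead +x foot [80.   8.1 18. ]
line a [80.  99.5 18. ]
line b [-61.8  99.8  18. ]
0 100.0 99.97
20 99.25 99.76
40 99.5 99.62
55 100.75 100.12
65 100.0 99.9
75 99.5 99.79
56 [51, 53, 53, 52, 53, 53, 52, 51, 51, 52, 53, 51, 51, 53, 54, 54, 54, 60, 65, 70, 78, 92, 105, 119, 132, 142, 151, 159, 164, 168, 170, 171, 173, 173, 173, 173, 172, 172, 172, 172, 172, 172, 172, 172, 172]
60 [31, 31, 31, 31, 31, 31, 32, 32, 34, 35, 36, 39, 42, 44, 46, 50, 54, 58, 62, 71, 80, 92, 104, 119, 131, 144, 155, 165, 170, 174, 177, 179, 179, 179, 180, 180, 180, 180, 180, 180, 180, 180, 179, 180, 180]
64 [30, 30, 30, 31, 32, 34, 37, 40, 44, 47, 50, 53, 55, 57, 58, 59, 60, 63, 68, 75, 84, 94, 109, 122, 136, 148, 158, 166, 172, 177, 180, 181, 182, 183, 183, 183, 183, 183, 183, 183, 183, 183, 183, 183, 183]
68 [33, 36, 38, 41, 44, 47, 50, 53, 55, 56, 57, 59, 57, 57, 57, 57, 58, 61, 64, 69, 77, 89, 101, 113, 127, 138, 150, 159, 168, 172, 175, 177, 178, 179, 179, 179, 179, 179, 179, 179, 179, 179, 179, 179, 179]
```

play_rows --translation '[[0,0,15],[0,0,20],[0,0,15],[0,0,6],[0,0,4],[0,0,0],[0,-4,0],[0,-4,0],[0,-3,0],[0,-2,0],[0,-2,0],[0,-2,0],[0,-2,0],[0,-2,0],[0,-2,0],[0.05,-3,0],[0.05,-3,0],[0.05,-3,0],[0.05,-3,0],[0,0,0]]' --angular '[[0,0,0],[0,0,0],[0,0,0],[0,0,0],[0,0,0],[0,0,0],[0,0,0],[0,0,0],[0,0,0],[0,0,0],[0,0,0],[0,0,0],[0,0,0],[0,0,0],[0,0,0],[0,0,0],[0,0,0],[0,0,0],[0,0,0],[0,0,0]]' --gripper '[-1,-1,-1,-1,-1,-1,-1,-1,-1,-1,-1,-1,-1,-1,-1,-1,-1,-1,-1,-1]'

```text
t: 14.32
ee_pos: [0.6128, -0.096, 0.0448]
ee_rot: [-3.132, -0.24, 0.0]
force: [-0.8, -0.9, 0.9]
opening: -0.002
finger_force: 0.3
```

```bash
cat > lead.py <<'E'
from st import *
from cell import vision
def lead():
    f=vision.grab_frame("side"); np.savez("side2.npz",**f); g=cv2.cvtColor(f["color"],cv2.COLOR_BGR2GRAY).astype(np.float32); out=[]
    for x in (57,60,63,66,69,72):
        ys=np.arange(-20,130,.25); P=np.array([pix(f,world((x,y,18))) for y in ys],np.float32)
        v=cv2.remap(g,P[:,:1],P[:,1:],cv2.INTER_LINEAR).ravel()
        i=np.where(v<115)[0]; i=i[ys[i]<130]; 
        # end of the long dark run
        j=np.where(np.convolve(v<115,np.ones(40))[:len(v)]>=40)[0].max(); out.append(round(ys[j],2))
    return out
def front():  # where board brightens in front of the fence at fixed y: rail's near foot (x) at tail/mid/lead
    pass
E
python3 - <<'E'
from lead import *
show(); print(lead())
E
```

```text
t 14.32 bed TCP [  65.4 -170.5   44.8] yaw 0.0004 tilt [-0.0001  0.0001] F(bed) [-0.88 -0.75  0.9 ] open -0.002
[np.float64(23.75), np.float64(23.5), np.float64(23.5), np.float64(23.75), np.float64(24.25), np.float64(24.25)]
```

play_rows --translation '[[0.05,-3,0],[0.05,-3.5,0],[0.05,-3.5,0],[0.05,-3.5,0],[0.05,-3.5,0],[0.05,-3.5,0],[0.05,-3.5,0],[0.05,-3.5,0],[0.05,-3.5,0],[0,-1,0],[0,0,0]]' --angular '[[0,0,0],[0,0,0],[0,0,0],[0,0,0],[0,0,0],[0,0,0],[0,0,0],[0,0,0],[0,0,0],[0,0,0],[0,0,0]]' --gripper '[-1,-1,-1,-1,-1,-1,-1,-1,-1,-1,-1]'

```text
t: 15.75
ee_pos: [0.6083, -0.0648, 0.0448]
ee_rot: [3.132, 0.24, -0.001]
force: [-2.2, -3.3, 1.1]
opening: -0.0
finger_force: 1.9
```

```bash
cat >> lead.py <<'E'
def near(l):  # bed x of the rail's near foot, at distances behind the lead end
    f=load("side2"); g=cv2.cvtColor(f["color"],cv2.COLOR_BGR2GRAY).astype(np.float32); out=[]
    for d in (8,20,35,120,140,155,168):
        xs=np.arange(30,70,.25); P=np.array([pix(f,world((x,l-d,18))) for x in xs],np.float32)
        v=cv2.remap(g,P[:,:1],P[:,1:],cv2.INTER_LINEAR).ravel(); out.append((d,float(xs[np.argmax(v<(v[:20].mean()+v.min())/2)]),int(v[0])))
    return out
E
python3 - <<'E'
from lead import *
show(); l=lead(); print(l); print(near(l[2]))
import shutil; shutil.copy("side2.npz","b.npz"); shutil.copy("side1.npz","side2.npz"); print("ref bedded",near(7.6))
E
```

```text
t 15.75 bed TCP [  65.7 -139.    44.8] yaw -0.0002 tilt [-0.0003 -0.0004] F(bed) [-2.67 -2.92  1.07] open -0.0
[np.float64(55.5), np.float64(55.25), np.float64(55.0), np.float64(55.0), np.float64(55.0), np.float64(55.25)]
[(8, 51.5, 189), (20, 52.5, 188), (35, 52.25, 184), (120, 53.0, 173), (140, 53.0, 174), (155, 52.25, 174), (168, 53.0, 175)]
ref bedded [(8, 52.0, 180), (20, 52.75, 175), (35, 51.75, 110), (120, 53.0, 175), (140, 53.0, 175), (155, 52.5, 176), (168, 52.25, 177)]
```

play_rows --translation '[[0,-3,0],[0,-3.5,0],[0,-3.5,0],[0,-3.5,0],[0,-3.5,0],[0,-3.5,0],[0,-3.5,0],[0,-3.5,0],[0,-3.5,0],[0,-3,0],[0,-2,0],[0,0,0]]' --angular '[[0,0,0],[0,0,0],[0,0,0],[0,0,0],[0,0,0],[0,0,0],[0,0,0],[0,0,0],[0,0,0],[0,0,0],[0,0,0],[0,0,0]]' --gripper '[-1,-1,-1,-1,-1,-1,-1,-1,-1,-1,-1,-1]'

```text
t: 17.3
ee_pos: [0.6028, -0.0288, 0.0447]
ee_rot: [-3.132, -0.24, 0.0]
force: [-1.6, -3.4, -0.5]
opening: 0.0
finger_force: 1.4
```

```bash
python3 - <<'E'
from lead import *
show(); l=lead(); print(l); print(near(l[2]))
f=load("side2"); g=cv2.cvtColor(f["color"],cv2.COLOR_BGR2GRAY).astype(np.float32)
for x in (30,40,48,57,62,67,72):
    ys=np.arange(84,110,.5); P=np.array([pix(f,world((x,y,18))) for y in ys],np.float32)
    print(x,cv2.remap(g,P[:,:1],P[:,1:],cv2.INTER_LINEAR).ravel().astype(int).tolist())
E
```

```text
t 17.3 bed TCP [  65.8 -102.6   44.7] yaw 0.0002 tilt [-0.0002  0.0001] F(bed) [-2.14 -3.13 -0.5 ] open 0.0
[np.float64(91.25), np.float64(91.0), np.float64(91.0), np.float64(91.0), np.float64(91.25), np.float64(91.5)]
[(8, 52.5, 190), (20, 51.75, 191), (35, 52.75, 189), (120, 52.5, 101), (140, 53.5, 107), (155, 53.5, 173), (168, 52.5, 174)]
30 [190, 190, 191, 191, 191, 191, 191, 191, 191, 190, 190, 190, 191, 190, 190, 190, 190, 189, 188, 188, 187, 186, 184, 182, 178, 175, 172, 168, 165, 162, 161, 161, 162, 163, 164, 166, 169, 172, 175, 178, 180, 183, 185, 187, 189, 189, 190, 190, 191, 191, 191, 191]
40 [178, 178, 179, 179, 179, 179, 179, 178, 178, 178, 178, 178, 178, 178, 178, 178, 177, 177, 176, 175, 174, 172, 170, 167, 164, 161, 159, 156, 153, 152, 151, 151, 151, 152, 154, 156, 158, 161, 163, 166, 168, 170, 172, 174, 175, 176, 177, 177, 177, 178, 178, 178]
48 [164, 164, 164, 163, 163, 163, 163, 163, 163, 163, 163, 162, 162, 162, 162, 162, 162, 162, 161, 160, 160, 159, 159, 158, 158, 155, 154, 153, 151, 150, 149, 148, 148, 150, 151, 153, 155, 157, 159, 161, 163, 165, 166, 167, 168,
[... 338 characters left out ...]
 97, 104, 112, 120, 127, 135, 143, 149, 155, 159, 161, 163, 164, 164, 164, 163, 162, 161, 161, 160, 161, 161, 162, 164, 166, 168, 170, 172, 174, 177, 179, 181, 182, 182, 182, 182, 183, 183, 183, 184]
67 [61, 61, 61, 61, 62, 64, 67, 71, 75, 79, 84, 89, 95, 103, 110, 118, 126, 133, 139, 146, 150, 153, 155, 157, 158, 159, 159, 159, 158, 157, 156, 156, 156, 157, 158, 159, 161, 163, 165, 167, 169, 171, 173, 174, 175, 176, 176, 177, 177, 177, 177, 178]
72 [58, 58, 59, 59, 60, 62, 65, 67, 71, 75, 80, 85, 93, 99, 107, 114, 121, 127, 134, 140, 144, 147, 149, 151, 152, 153, 153, 153, 152, 151, 150, 150, 150, 150, 151, 153, 155, 157, 159, 161, 163, 165, 166, 167, 167, 168, 169, 169, 169, 170, 170, 170]
```

play_rows --translation '[[0,-2,0],[0,-2,0],[0,-1.5,0],[0,-1,0],[0,0,0]]' --angular '[[0,0,0],[0,0,0],[0,0,0],[0,0,0],[0,0,0]]' --gripper '[-1,-1,-1,-1,-1]'

```text
t: 17.98
ee_pos: [0.6021, -0.0223, 0.0449]
ee_rot: [-3.132, -0.24, -0.001]
force: [-0.6, -1.6, -0.8]
opening: -0.0
finger_force: 0.7
```

```bash
python3 - <<'E'
from lead import *
show(); l=lead(); print(l); print(near(l[2]))
w=vision.grab_frame("wrist"); print(bed(w["origin"])); np.savez("wrist.npz",**w)
# scene camera: line position from open board + lead top edge
f=vision.grab_frame("scene"); np.savez("scene2.npz",**f); g=cv2.cvtColor(f["color"],cv2.COLOR_BGR2GRAY).astype(np.float32)
for x,z in [(-40,18),(-20,18),(10,18),(30,18),(57,46),(61,46),(65,46),(70,46)]:
    ys=np.arange(86,110,.5); P=np.array([pix(f,world((x,y,z))) for y in ys],np.float32)
    print(x,z,cv2.remap(g,P[:,:1],P[:,1:],cv2.INTER_LINEAR).ravel().astype(int).tolist())
E
```

```text
t 17.98 bed TCP [ 66.1 -96.   44.9] yaw 0.0002 tilt [0.0004 0.0004] F(bed) [-0.87 -1.48 -0.85] open -0.0
[np.float64(99.5), np.float64(99.5), np.float64(99.5), np.float64(99.5), np.float64(99.75), np.float64(99.75)]
[(8, 51.5, 190), (20, 52.75, 190), (35, 52.5, 190), (120, 49.5, 160), (140, 52.75, 90), (155, 53.25, 147), (168, 53.0, 174)]
[142.5 -95.7 165.6]
-40 18 [182, 182, 182, 182, 182, 182, 182, 181, 181, 181, 181, 181, 180, 178, 176, 174, 171, 168, 165, 158, 151, 145, 138, 130, 122, 114, 105, 98, 90, 83, 77, 74, 72, 71, 70, 70, 69, 70, 72, 74, 75, 77, 79, 80, 81, 82, 83, 84]
-20 18 [188, 187, 187, 187, 186, 184, 183, 181, 179, 176, 173, 169, 164, 160, 153, 147, 141, 132, 125, 116, 108, 101, 94, 91, 88, 87, 86, 86, 88, 92, 96, 101, 105, 108, 111, 114, 116, 117, 119, 121, 123, 123, 121, 121, 120, 118, 117, 116]
10 18 [85, 83, 80, 77, 74, 73, 76, 79, 82, 86, 90, 95, 102, 109, 116, 123, 131, 137, 141, 145, 149, 153, 156, 159, 160, 160, 161, 161, 162, 162, 162, 162, 162, 161, 161, 161, 161, 161, 161, 161, 161, 160, 161, 161, 161, 162, 163, 163]
30 18 [109, 107, 108, 110, 112, 115, 1
[... 482 characters left out ...]
 138, 133, 127, 122, 116, 110, 105, 103, 102, 102, 103, 104, 107, 113, 118, 126, 132, 139, 147, 152, 157, 162, 165, 169, 172, 173, 174, 175, 176, 176, 176, 177, 177, 178, 178, 178, 179, 179, 178, 178, 178, 178, 177, 178]
65 46 [151, 146, 140, 135, 129, 124, 118, 112, 107, 101, 96, 95, 95, 96, 97, 99, 102, 108, 114, 121, 126, 133, 140, 145, 151, 156, 160, 164, 167, 169, 172, 173, 175, 176, 176, 176, 177, 177, 177, 177, 176, 176, 176, 176, 176, 176, 176, 176]
70 46 [140, 135, 129, 123, 117, 111, 106, 101, 96, 93, 92, 91, 91, 91, 91, 95, 100, 105, 111, 117, 123, 131, 138, 144, 151, 156, 161, 166, 169, 173, 175, 178, 180, 180, 180, 181, 181, 181, 181, 180, 180, 180, 180, 179, 179, 179, 179, 180]
```

play_rows --translation '[[0,-0.7,0],[0,-0.7,0],[0,0,0]]' --angular '[[0,0,0],[0,0,0],[0,0,0]]' --gripper '[-1,-1,-1]'

```text
t: 18.5
ee_pos: [0.6019, -0.0212, 0.0449]
ee_rot: [-3.132, -0.24, -0.001]
force: [0.2, -1.2, -0.5]
opening: -0.0
finger_force: 0.3
```

```bash
python3 - <<'E'
from lead import *
show(); print(lead())
a=load("side2"); b=vision.grab_frame("scene"); np.savez("scene2.npz",**b)
out=[]
for f,w in((a,66),(b,66)):
    p=pix(f,world((45,99,18))).astype(int); print(p)
    out.append(cv2.resize(f["color"][p[1]-37:p[1]+38,p[0]-33:p[0]+33],(396,450),interpolation=cv2.INTER_CUBIC))
cv2.imwrite("pics/final.png",np.hstack(out))
g=cv2.cvtColor(a["color"],cv2.COLOR_BGR2GRAY).astype(np.float32)
for x in (30,57,62,67,72):
    ys=np.arange(88,110,.5); P=np.array([pix(a,world((x,y,18))) for y in ys],np.float32)
    print(x,cv2.remap(g,P[:,:1],P[:,1:],cv2.INTER_LINEAR).ravel().astype(int).tolist())
E
```

```text
t 18.5 bed TCP [ 66.  -94.8  44.9] yaw 0.0 tilt [0.0004 0.0001] F(bed) [-0.03 -1.22 -0.49] open -0.0
[np.float64(99.75), np.float64(99.75), np.float64(99.5), np.float64(99.5), np.float64(99.75), np.float64(100.0)]
[214 249]
[334 237]
30 [191, 191, 191, 190, 191, 190, 190, 190, 190, 189, 188, 188, 187, 186, 184, 182, 178, 175, 172, 168, 165, 161, 160, 160, 161, 162, 164, 166, 169, 172, 175, 178, 180, 183, 185, 187, 189, 189, 189, 190, 190, 191, 191, 191]
57 [40, 39, 38, 39, 39, 40, 40, 41, 42, 43, 46, 48, 50, 52, 55, 59, 64, 70, 75, 80, 86, 92, 101, 109, 117, 125, 133, 141, 149, 155, 159, 164, 168, 172, 175, 178, 180, 181, 182, 182, 183, 183, 183, 183]
62 [41, 42, 43, 45, 46, 48, 49, 51, 53, 54, 56, 57, 58, 59, 62, 65, 69, 73, 77, 82, 87, 94, 103, 111, 119, 127, 135, 143, 150, 156, 161, 165, 169, 173, 176, 179, 181, 181, 182, 182, 183, 183, 183, 183]
67 [55, 55, 55, 56, 56, 57, 58, 58, 59, 59, 60, 60, 61, 62, 64, 67, 70, 73, 77, 81, 87, 94, 102, 110, 117, 125, 132, 140, 147, 152, 157, 160, 164, 168, 171, 173, 174, 175, 176, 176, 177, 177, 177, 177]
72 [56, 56, 56, 56, 56, 57, 57, 57, 57, 57, 57, 57, 58, 60, 62, 64, 66, 69, 72, 77, 85, 92, 99, 106, 113, 120, 127, 134, 140, 145, 149, 154, 157, 161, 164, 165, 166, 167, 168, 169, 169, 170, 170, 170]
```

View pics/final.png

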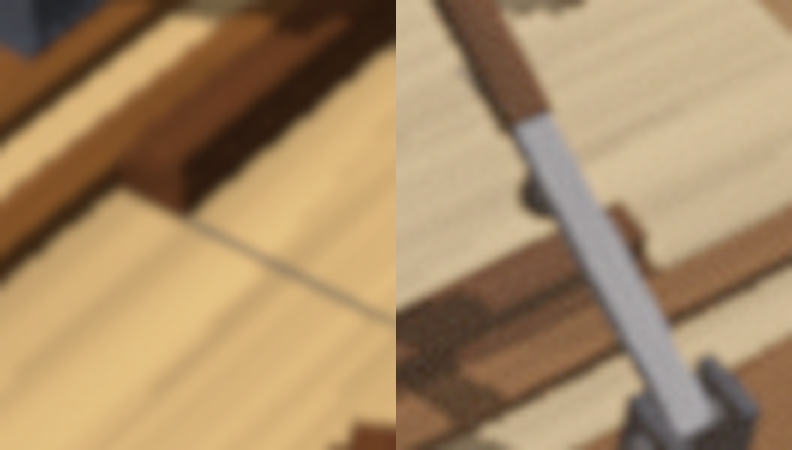

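The end foot (125,185)–(190,215) in the left crop runs straight into the scribed line from (190,218), so the lead end stands on the line with the rail bedded. Now I'll back off, rise and go above the lever handle.

play_rows --translation '[[0,2,0],[0,5,0],[0,8,0],[0,0,-20],[0,0,-35],[0,0,-40],[0,0,-40],[0,0,-40],[-5,-10,-30],[-10,-20,0],[-12,-30,0],[-12,-33,0],[-12,-33,0],[-10,-23,0],[-5,-10,0],[0,0,0],[0,0,0]]' --angular '[[0,0,0],[0,0,0],[0,0,0],[0,0,0],[0,0,0],[0,0,0],[0,0,0],[0,0,0],[0,0,0],[0,0,0],[0,0,0],[0,0,0],[0,0,0],[0,0,0],[0,0,0],[0,0,0],[0,0,0]]' --gripper '[-1,-1,-1,-1,-1,-1,-1,-1,-1,-1,-1,-1,-1,-1,-1,-1,-1]'

```text
t: 20.72
ee_pos: [0.515, 0.1098, 0.2497]
ee_rot: [3.132, 0.238, -0.0]
force: [-0.3, 1.0, -0.1]
opening: -0.002
finger_force: 0.0
```

```bash
python3 - <<'E'
from fit import *
from st import show
import st
from scipy.optimize import least_squares
show()
print("handle end triang", end=" ")
def r(p): return np.concatenate([pix(F["scene"],p)-full("scene",412,70),pix(F["side"],p)-full("side",430,130)])
s=least_squares(r,[.5,.1,.15]); print(st.bed(s.x), s.x[2], s.fun.round(1))
E
```

```text
t 20.73 bed TCP [1.000e-01 4.790e+01 2.497e+02] yaw -0.0015 tilt [ 0.     -0.0004] F(bed) [-0.16  0.99 -0.12] open -0.002
handle end triang [-22.   49.1 158.5] 0.15848785430842482 [-1.7 -0.5 -1.4  0.4]
```

play_rows --translation '[[0,0,15],[0,0,20],[0,0,15],[0,0,8],[0,0,4],[0,0,3],[0,0,3],[0,0,3],[0,0,3],[0,0,3],[0,0,4],[0,0,5],[0,0,5],[0,0,5],[0,0,5],[0,0,5],[0,0,5],[0,0,5],[0,0,0]]' --angular '[[0,0,0],[0,0,0],[0,0,0],[0,0,0],[0,0,0],[0,0,0],[0,0,0],[0,0,0],[0,0,0],[0,0,0],[0,0,0],[0,0,0],[0,0,0],[0,0,0],[0,0,0],[0,0,0],[0,0,0],[0,0,0],[0,0,0]]' --gripper '[-1,-1,-1,-1,-1,-1,-1,-1,-1,-1,-1,-1,-1,-1,-1,-1,-1,-1,-1]'

```text
t: 23.1
ee_pos: [0.5145, 0.1109, 0.1333]
ee_rot: [-3.132, -0.24, 0.001]
force: [-0.0, 0.5, -1.0]
opening: -0.005
finger_force: 0.0
```

```bash
python3 -c "
from lead import *
show(); print(lead())"
```

```text
t 23.1 bed TCP [ -0.3  49.  133.3] yaw -0.0 tilt [-0.0005 -0.    ] F(bed) [ 0.07  0.46 -0.97] open -0.005
[np.float64(99.75), np.float64(99.5), np.float64(99.5), np.float64(99.5), np.float64(99.75), np.float64(100.0)]
```

play_rows --translation '[[0,0,4],[0,0,4],[0,0,4]]' --angular '[[0,0,0],[0,0,0],[0,0,0]]' --gripper '[-1,-1,-1]'

```text
t: 23.52
ee_pos: [0.5146, 0.1109, 0.1215]
ee_rot: [3.132, 0.24, -0.0]
force: [-1.6, -0.3, 2.0]
opening: 0.001
finger_force: 1.0
```

```bash
python3 - <<'E'
from lead import *
show(); f=vision.grab_frame("side"); b=load("side2")
# grey steel bar: low saturation; sample along the lever for trial angles
for name,im in(("now",f),("before",load("side1"))):
    sat=cv2.cvtColor(im["color"],cv2.COLOR_BGR2HSV)[...,1].astype(int); best=[]
    for th in np.arange(-.1,.7,.03):
        v=[]
        for r in np.linspace(50,112,15):
            u=np.rint(pix(im,world((162.5-r*np.cos(th),49.3,62+5+r*np.sin(th))))).astype(int); v.append(sat[u[1],u[0]])
        best.append((int(np.mean(v)),round(th,2)))
    print(name,sorted(best)[:5])
E
```

```text
t 23.52 bed TCP [ -0.2  49.  121.5] yaw -0.0001 tilt [-0.     -0.0001] F(bed) [-1.64 -0.07  1.96] open 0.001
now [(6, np.float64(0.17)), (7, np.float64(0.05)), (7, np.float64(0.14)), (8, np.float64(0.02)), (8, np.float64(0.08))]
before [(9, np.float64(0.47)), (11, np.float64(0.41)), (12, np.float64(0.44)), (14, np.float64(0.38)), (18, np.float64(0.35))]
```

play_rows --translation '[[0,0,4],[0,0,4],[0,0,4],[0,0,4],[0,0,3],[0,0,2],[0,0,2],[0,0,2]]' --angular '[[0,0,0],[0,0,0],[0,0,0],[0,0,0],[0,0,0],[0,0,0],[0,0,0],[0,0,0]]' --gripper '[-1,-1,-1,-1,-1,-1,-1,-1]'

```text
t: 24.58
ee_pos: [0.5146, 0.1109, 0.0967]
ee_rot: [3.132, 0.24, -0.0]
force: [-2.5, -0.2, 2.7]
opening: 0.003
finger_force: 1.4
```

play_rows --translation '[[0,0,1],[0,0,1],[0,0,1]]' --angular '[[0,0,0],[0,0,0],[0,0,0]]' --gripper '[-1,-1,-1]'

```text
t: 24.95
ee_pos: [0.5145, 0.1109, 0.0938]
ee_rot: [3.132, 0.24, -0.0]
force: [-3.9, 0.1, 3.9]
opening: 0.002
finger_force: 2.0
```

play_rows --translation '[[0,0,1],[0,0,1],[0,0,1],[0,0,0],[0,0,0],[0,0,0]]' --angular '[[0,0,0],[0,0,0],[0,0,0],[0,0,0],[0,0,0],[0,0,0]]' --gripper '[-1,-1,-1,-1,-1,-1]'

```text
t: 25.7
ee_pos: [0.5149, 0.1109, 0.0907]
ee_rot: [-3.132, -0.24, -0.001]
force: [-0.4, 0.1, 0.0]
opening: 0.002
finger_force: 0.0
```

```bash
python3 - <<'E'
from lead import *
show(); print(lead())
a=load("side2"); g=cv2.cvtColor(a["color"],cv2.COLOR_BGR2GRAY).astype(np.float32)
for x in (57,67):
    ys=np.arange(88,110,.5); P=np.array([pix(a,world((x,y,18))) for y in ys],np.float32)
    print(x,cv2.remap(g,P[:,:1],P[:,1:],cv2.INTER_LINEAR).ravel().astype(int).tolist())
E
```

```text
t 25.7 bed TCP [ 0.1 49.  90.7] yaw -0.0002 tilt [0.0005 0.0001] F(bed) [-0.39  0.2   0.02] open 0.002
[np.float64(99.75), np.float64(99.75), np.float64(99.5), np.float64(99.75), np.float64(100.0), np.float64(100.0)]
57 [40, 39, 38, 39, 40, 40, 41, 42, 43, 44, 46, 48, 50, 52, 55, 59, 64, 69, 75, 80, 86, 92, 101, 109, 117, 125, 133, 141, 149, 155, 159, 164, 168, 172, 175, 178, 180, 181, 181, 182, 182, 183, 183, 183]
67 [55, 55, 56, 57, 57, 58, 58, 58, 59, 59, 60, 60, 61, 62, 64, 67, 70, 72, 76, 81, 86, 94, 102, 109, 117, 124, 131, 139, 146, 151, 157, 160, 164, 168, 170, 173, 174, 174, 175, 176, 176, 176, 177, 177]
```

The TCP is at 90.7 mm, so the lever is level, and the rail hasn't moved. Retreating upward.

play_rows --translation '[[0,0,-3],[0,0,-10],[0,0,-25],[0,0,-40],[0,0,-40],[0,0,0],[0,0,0]]' --angular '[[0,0,0],[0,0,0],[0,0,0],[0,0,0],[0,0,0],[0,0,0],[0,0,0]]' --gripper '[-1,-1,-1,-1,-1,-1,-1]'

```text
t: 26.62
ee_pos: [0.5144, 0.1108, 0.2087]
ee_rot: [3.132, 0.24, 0.0]
force: [0.1, -0.1, -0.6]
opening: 0.005
finger_force: 0.0
```

```bash
python3 - <<'E'
from lead import *
show(); l=lead(); print(l,near(99.5))
for cam in("side","scene"):
    im=vision.grab_frame(cam); b=load(cam+"2"); print(cam)
    sat=cv2.cvtColor(im["color"],cv2.COLOR_BGR2HSV); best=[]
    # handle end: walnut handle vs light board; sample dark along handle for trial angles
    for th in np.arange(-.12,.3,.02):
        v=[sat[tuple(np.rint(pix(im,world((162.5-r*np.cos(th),49.3,62+7+r*np.sin(th))))).astype(int)[::-1])][2] for r in np.linspace(150,203,20)]
        best.append((int(np.mean(v)),round(float(th),2)))
    print(best)
E
```

```text
t 26.62 bed TCP [ -0.3  48.9 208.7] yaw -0.0001 tilt [ 0.0001 -0.0004] F(bed) [ 0.12 -0.16 -0.6 ] open 0.005
[np.float64(99.75), np.float64(99.5), np.float64(99.5), np.float64(99.5), np.float64(99.75), np.float64(100.0)] [(8, 51.75, 192), (20, 52.75, 191), (35, 52.5, 192), (120, 52.25, 177), (140, 52.5, 174), (155, 52.75, 175), (168, 53.25, 175)]
side
[(99, -0.12), (105, -0.1), (115, -0.08), (115, -0.06), (106, -0.04), (99, -0.02), (93, 0.0), (105, 0.02), (146, 0.04), (177, 0.06), (177, 0.08), (168, 0.1), (158, 0.12), (148, 0.14), (138, 0.16), (130, 0.18), (123, 0.2), (115, 0.22), (105, 0.24), (92, 0.26), (85, 0.28)]
scene
[(95, -0.12), (101, -0.1), (106, -0.08), (109, -0.06), (113, -0.04), (115, -0.02), (118, 0.0), (125, 0.02), (135, 0.04), (157, 0.06), (178, 0.08), (193, 0.1), (200, 0.12), (203, 0.14), (203, 0.16), (202, 0.18), (201, 0.2), (200, 0.22), (200, 0.24), (202, 0.26), (205, 0.28)]
```

The lever stayed near level, the rail is bedded, and its end is on the line. Handing in.

```bash
python3 -c "
from cell import job
print(job.hand_in())"
```

```text
the job is handed in; nothing more can be done
None
```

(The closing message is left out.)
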